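# Roll a shaft blank into the vee block

## Task

Roll the round aluminium bar along the bench by pushing on its side with the fingertips, up the facing ramp of the blue vee block until it drops into the vee, then push on its end so that it slides along the vee until it rests fully against the red end stop. Do not grip or lift the bar, and leave the other things on the bench where they are.

Things in the scene. Friction and masses are not known exactly. Their poses are not given: they have to be found in the camera images.
- bar: Solid aluminium round bar, 42 mm diameter, 140 mm long, about 0.5 kg, on a sheet of paper. Origin in its middle on its axis, 21 mm above the bench; x along the bar (y, z turn as it rolls). Parallel to the vee within 0.08 rad, 0.23 to 0.31 m to one side, set back 26 to 46 mm towards the robot so that it rolls clear of the stop. Smooth; pushed, it rolls square to its axis and soon stops.
- vee_block: Blue steel block fixed on the bench, left or right of the bar, 170 mm wide (y). Origin on the bench under the bottom of the vee; x along the vee, away from the robot (yaw up to 0.1 rad each way). Long sides 1 mm high at |y| = 85 mm; ramps rise to a flat crest, 13 mm high at |y| = 23 to 17 mm; the bare 120 degree vee falls to 3 mm at y = 0. Near end x = -75 mm, open; see point stop_face for the far end.
- seat (a point): Where the middle of the bar is when it lies in the vee against the stop: 5 mm towards the robot from the block's origin, 27 mm above the bench. Axes as the vee block's.
- stop_face (a point): Point on the face of the red stop plate at the far end of the vee (65 mm beyond the block's origin), at the height of the seated bar's axis, 27 mm above the bench. The face looks to the robot; the plate is 40 mm wide, 48 mm high, 12 mm thick.
- leather_dabber: Brown leather ink dabber with a wooden knob, 67 x 67 x 86 mm, standing; a bystander. Origin at the centre of its underside.
- loupe: Black eye loupe, 43 mm across, 41 mm high; a bystander. Origin at the centre of its underside.
- tube_blue: White and blue ink tube, 49 x 122 x 31 mm, lying; a bystander. Origin at the centre of its underside.
- rosin_jar: Amber jar with a black lid, 58 mm across, 76 mm high, near the front edge between the bar and the vee block; a bystander. Origin at the centre of its underside.
- pen_black: Black pen, 136 mm long, 12 mm thick, lying near the front edge; a bystander. Origin at the centre of its underside.
Things that resemble listed ones, but are neither listed nor needed, are in the scene too. What is shaped like the bar but green is not meant.

How it is judged:
On the way, in this order (a step that is already met when the one before it is completed fails the run):
1. the bar has rolled over by about half a turn (angle between bar's own z axis and vertical above 2 rad and height (world z) of bar below 0.04 m), for 0.05 s.
2. the bar has rolled on to about a whole turn (angle between bar's own z axis and vertical below 0.9 rad and height (world z) of bar below 0.04 m), for 0.05 s.
3. the bar lies in the vee (y of bar in the frame of seat between -0.003 and 0.003 m and z of bar in the frame of seat between -0.003 and 0.003 m and angle between the x axis of bar and the x axis of vee_block, either way round below 0.04 rad), for 0.2 s.
At the end, for the whole second after the job is handed in: The bar lies at rest in the vee (axis within 3 mm of its seated height and sideways position, parallel within 0.04 rad) and its end is within 4 mm of the red stop (all of step 3 and x of bar in the frame of seat between -0.004 and 0.004 m and linear speed of bar below 0.01 m/s and angular speed of bar below 0.1 rad/s); the robot touches nothing.
It fails at once if the bar was lifted (height (world z) of bar above 0.042 m or (height (world z) of bar above 0.031 m and (y of bar in the frame of vee_block above 0.09 m or y of bar in the frame of vee_block below -0.09 m)) or height (world z) of bar below 0 m).
It fails at once if another thing on the bench was moved by more than 15 mm (distance of any of leather_dabber, loupe, tube_blue, rosin_jar, pen_black from where it was at the start of the episode above 0.015 m).
It also fails if it takes over 64 s, if anything falls off the work surface, if the arm or the gripper's body presses on something with over 40 N, if the wrist force passes 120 N, or if a joint passes its speed limit or range.

## Robot

A 7-joint arm with a two-finger parallel gripper is mounted at the origin on a cart in front of the work surface, level with it; the furniture and walls round the work are solid. World frame = base frame: x ahead of the robot, y to its left, z up, the work surface at z = 0. Lengths are in m, angles in rad, forces in N, time in s.
With the tool pointing down it reaches from about 0.425 to 0.925 m from the base axis. Payload 6.8 kg.
Tool frame: the origin (TCP) lies midway between the tips of the shut fingers; the grasp point (between the pads) lies 19 mm behind it; z points along the fingers, y is the line along which they close (so a half turn about z gives the same grasp; the last joint's range is limited). The gripper opens to 85 mm and grips with 20 to 120 N. Pads are 22 mm wide; open, the fingers measure 114 mm over their backs; the gripper's body (76 mm by 85 mm) begins 54 mm behind the grasp point. The pads swing forward as they close: fully open they stand 13 mm farther back than shut.
Start: joints at [-1.433, 0.477, 0.022, 1.555, -0.011, 1.109, -0.083], TCP at [0.164, 0.655, 0.231] pointing down, gripper open.
Joint ranges: [-2.96, 2.96], [-0.34, 2.1], [-1.41, 1.46], [0.24, 2.44], [-1.37, 4.51], [0.17, 1.92], [-2.96, 2.96]. Speed limits (rad/s): [2.39, 2.39, 3.14, 3.14, 3.14, 3.14, 3.14].

## Interface

Orientations are given as a unit quaternion [w, x, y, z].
In Python, from station import * gives the robot as it stands.
- The arm moves only by the shell command python3 -m creep 'ROWS' [FORCE]. ROWS is JSON, a list of rows, each a list of 7 numbers: the gripper command: -1 is shut, 1 is fully open, values between are in proportion, then the shift along the world's x, y, z in mm, then the turn, a rotation vector about the world's x, y, z in rad. A call has 1 to 5 rows; each row shifts and turns the commanded pose from where the row before left it; what a row does not reach is not made up. A row lasts 1/8 s, in which the tool goes at most 62.5 mm and 10.7 degrees, less where a joint would pass 70% of its speed; a pose out of reach is approached as far as the arm can. A call is refused whole if a number of a shift passes 62.5 or a number of a turn 0.188, either way. A call with a gripper value outside its range is refused whole. The fingers move at their own pace and stop on an object; FORCE is the grip in N (left out, the last holds). Time passes only in rows, so rows that do not move let the fingers close. It gives the time, the measured TCP pose, the force, the opening and the grip force at its end, in the units of the state.
- get_obs(): the state, without advancing time (a new reading comes with each control period).
- read_camera(name): name is "side" or "top" or "wrist"; returns (picture, depth): 400x640x3 uint8, red, green, blue; 400x640 float32, m along the optical axis (not along the pixel's ray), 0 where there is no reading.
- camera_params(name): a dict with "intrinsics" (3x3 intrinsics, pixels), "cam_to_world" (4x4, takes a point from camera to world coordinates); the wrist camera has in their place "mount" (4x4, takes a point from camera to tool coordinates, whose origin is the TCP and whose axes are the flange's). Camera axes: x right, y up, looking along -z (the intrinsics and any distortion apply to the point x, -y, -z); pixel columns grow to the right and rows downward; lengths in m; the calibration is good to about 2 mm. A picture is of the moment at which its call begins: read the wrist's pose just before it. camera_params takes no time and is no camera call.
- hand_in(): hands the job in; it is judged then, once.
The state is a dict: "t": time; "q": joint angles; "joint_vel": joint speeds; "joint_torque": joint torques, N m; "eef_pos": TCP position; "tool_rot": TCP orientation; "contact_force": force on the tool from outside, world axes, zero at the start; "torque": the same for the moment, N m; "gripper_width": opening from 0.0 (shut) to 1.0 (fully open); "grasp_force": force on a finger pad.
Only numpy, scipy, OpenCV 4.12 (cv2) and the standard library are available. Lean on these libraries where they do the work, as an engineer would, in place of code of your own. Each camera call takes 0.05 s, during which the arm holds its last target. There are 200 camera calls.

## Working session

There is one attempt and no reset: what is moved stays moved. The work goes in short steps, Python scripts to look and compute and a shell command to move; the robot and the scene stay as the last step left them, time stands still between calls to the robot, and variables do not carry over. Pictures are saved under pics/ and viewed, at most 10 in all, crops included, and the job is handed in when it is done.

```bash
mkdir -p pics
cat > h.py <<'E'
from station import *
import numpy as np, cv2
def snap(name,fn):
    o=get_obs(); im,d=read_camera(name); cv2.imwrite('pics/'+fn+'.png',cv2.cvtColor(im,cv2.COLOR_RGB2BGR)); np.savez('pics/'+fn+'.npz',im=im,d=d); return o,im,d
def ray(name,uv,o=None):
    p=camera_params(name);K=p['intrinsics']
    if 'cam_to_world' in p: T=np.array(p['cam_to_world'])
    else:
        from scipy.spatial.transform import Rotation as R
        q=o['tool_rot'];W=np.eye(4);W[:3,:3]=R.from_quat([q[1],q[2],q[3],q[0]]).as_matrix();W[:3,3]=o['eef_pos'];T=W@np.array(p['mount'])
    uv=np.atleast_2d(uv).astype(float);K=np.array(K)
    d=np.c_[(uv[:,0]-K[0,2])/K[0,0],-(uv[:,1]-K[1,2])/K[1,1],-np.ones(len(uv))]
    return T[:3,3],d@T[:3,:3].T
def onz(name,uv,z,o=None):
    c,d=ray(name,uv,o); return c+d*((z-c[2])/d[:,2])[:,None]
def pts(name,uv,dep,o=None):
    c,d=ray(name,uv,o); return c+d*np.asarray(dep)[:,None]
E
python3 - <<'E'
from h import *
o,_,_=snap('top','top1');snap('side','side1')
print(o); print({k:v for k,v in camera_params('top').items()})
E
```

```text
{'t': 0.0, 'q': array([-1.43309989,  0.47777063,  0.02233417,  1.55642318, -0.01145871,
        1.10930313, -0.0830941 ]), 'joint_vel': array([ 0.00027574, -0.00097513, -0.00023887, -0.0007971 ,  0.00077378,
       -0.0004771 ,  0.00038754]), 'joint_torque': array([-1.83826487e-03, -5.96409345e+01,  1.60682950e+00, -2.81213951e+01,
        1.24551091e-02,  8.75659345e-03, -3.69498377e-05]), 'eef_pos': array([0.16412815, 0.65414773, 0.23035732]), 'tool_rot': array([-2.64662932e-05,  1.22563643e-01,  9.92460258e-01, -8.87709320e-04]), 'contact_force': array([-0.03628918, -0.45084338, -0.16059784]), 'torque': array([ 0.0530175 , -0.02962855,  0.00925062]), 'grasp_force': 0.0, 'gripper_width': 0.9993495632094269}
{'intrinsics': array([[444.05334994,   0.        , 316.37858572],
       [  0.        , 444.05334994, 199.46358673],
       [  0.        ,   0.        ,   1.        ]]), 'cam_to_world': array([[ 0.00995834,  0.99836622, -0.05626478,  0.50385301],
       [-0.99993972,  0.01020269,  0.00405726,  0.02831965],
       [ 0.00462469,  0.05622099,  0.99840764,  1.21032772],
       [ 0.        ,  0.        ,  0.        ,  1.        ]])}
```

View pics/top1.png

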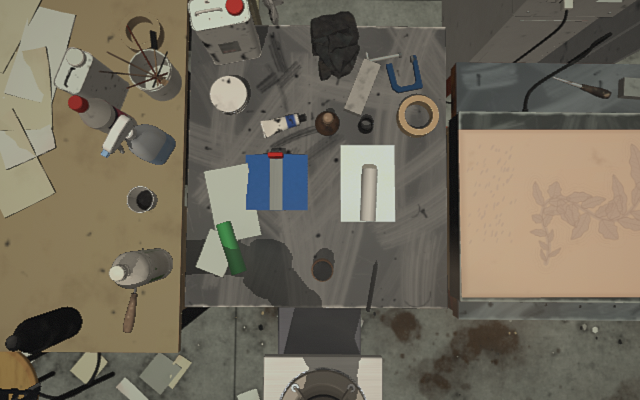

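View pics/side1.png

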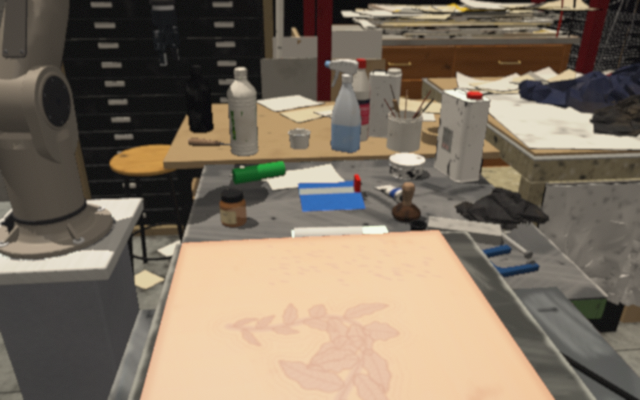

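Top view: the metallic bar lies on the paper at (369,192) and the green look-alike is at (230,247), so the metallic one is meant. The blue vee block is at (277,182) with its red stop at (276,154). The jar is at (322,263), the pen at (372,285), the dabber at (327,122), the loupe at (366,124) and the tube at (283,124). The side view shows the bar mostly hidden.

Run:
```python
from h import *
z=np.load('pics/top1.npz');im=z['im'];d=z['d']
hsv=cv2.cvtColor(im,cv2.COLOR_RGB2HSV)
def comp(m,x0,x1,y0,y1):
    k=np.zeros_like(m);k[y0:y1,x0:x1]=m[y0:y1,x0:x1];return np.argwhere(k)[:,::-1]
# blue block
b=comp(((hsv[...,0]>100)&(hsv[...,0]<125)&(hsv[...,1]>120)).astype(np.uint8),240,315,145,220)
for s in (0,1):
    sel=b[b[:,0]<272] if s==0 else b[b[:,0]>282]
    r=cv2.minAreaRect(sel.astype(np.float32));bx=cv2.boxPoints(r);print('blue',bx.round(1).tolist());print(onz('top',bx,0.006)[:,:2].round(4).tolist())
print('all blue', [w.round(4).tolist() for w in onz('top',cv2.boxPoints(cv2.minAreaRect(b.astype(np.float32))),0.003)])
rd=comp(((hsv[...,0]<8)&(hsv[...,1]>150)&(hsv[...,2]>80)).astype(np.uint8),260,295,145,165)
P=pts('top',rd,d[rd[:,1],rd[:,0]]);print('red n',len(rd),rd.min(0),rd.max(0),P.mean(0),P.min(0),P.max(0))
# bar: depth
v,u=np.mgrid[150:235,350:392];uv=np.c_[u.ravel(),v.ravel()];P=pts('top',uv,d[uv[:,1],uv[:,0]])
print('bench z',np.median(P[:,2]));k=P[:,2]>0.02
Q=P[k];print(len(Q),Q.min(0),Q.max(0))
r=cv2.minAreaRect(Q[:,:2].astype(np.float32));print('bar rect',r)
c=Q[:,:2].mean(0);w=np.linalg.svd(Q[:,:2]-c)[2][0];print('c',c,'yaw',np.arctan(w[1]/w[0]))
for n,(u,v,s) in dict(jar=(322,263,16),pen=(372,285,16),dab=(327,122,15),loupe=(366,124,12),tube=(283,124,24)).items():
    V,U=np.mgrid[v-s:v+s,u-s:u+s];q=np.c_[U.ravel(),V.ravel()];p=pts('top',q,d[q[:,1],q[:,0]]);p=p[p[:,2]>(.006 if n=='pen' else .015)]
    print(n,p.min(0).round(3),p.max(0).round(3)) if len(p) else print(n,0)
cr=im[140:300,220:400];cv2.imwrite('pics/crop1.png',cv2.cvtColor(cv2.resize(cr,None,fx=3.7,fy=3.7,interpolation=cv2.INTER_CUBIC),cv2.COLOR_RGB2BGR))
```

```text
blue [[246.0, 154.0], [268.0, 154.0], [268.0, 209.0], [246.0, 209.0]]
[[0.6941, 0.2168], [0.6947, 0.1568], [0.5445, 0.1544], [0.5439, 0.214]]
blue [[283.0, 154.0], [307.0, 154.0], [307.0, 209.0], [283.0, 209.0]]
[[0.6952, 0.1158], [0.6959, 0.0503], [0.5456, 0.0486], [0.5449, 0.1137]]
all blue [[0.6945, 0.2173, 0.003], [0.6963, 0.0503, 0.003], [0.5457, 0.0487, 0.003], [0.544, 0.2144, 0.003]]
red n 72 [268 152] [282 157] [0.68831873 0.13372781 0.0469122 ] [0.68237048 0.11524775 0.03033549] [0.69423169 0.15275462 0.05343726]
bench z 0.0004886566382880098
823 [ 0.50385301 -0.13867709  0.02041549] [0.65547651 0.02831965 1.21032772]
bar rect ((0.5811455249786377, -0.05485563725233078), (0.1401982605457306, 0.17864356935024261), 4.77589750289917)
c [ 0.58376324 -0.1116569 ] yaw -0.19116455200671476
jar [ 0.365 -0.022  0.017] [0.504 0.036 1.21 ]
pen [ 0.303 -0.166  0.006] [0.504 0.028 1.21 ]
dab [ 0.504 -0.033  0.015] [0.813 0.029 1.21 ]
loupe [ 0.504 -0.126  0.015] [0.81  0.028 1.21 ]
tube [0.504 0.028 0.015] [0.806 0.149 1.21 ]
```

View pics/crop1.png

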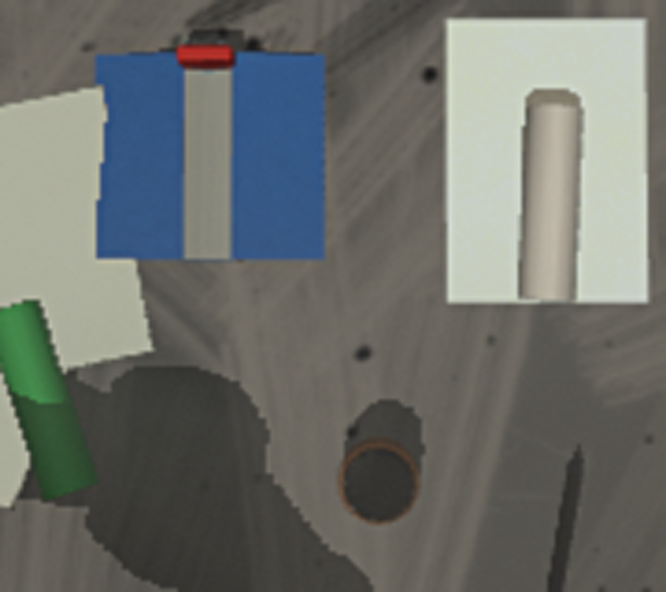

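The crop confirms it: the aluminium bar is at crop (551,195), the green look-alike at (40,400), the vee block at (210,160) and the jar at (380,480). The zero-depth pixels need filtering.

Run:
```python
from h import *
z=np.load('pics/top1.npz');im=z['im'];d=z['d']
def P3(x0,x1,y0,y1,zl,zh=.2):
    v,u=np.mgrid[y0:y1,x0:x1];q=np.c_[u.ravel(),v.ravel()];dd=d[q[:,1],q[:,0]];q=q[dd>0];p=pts('top',q,dd[dd>0]);return p[(p[:,2]>zl)&(p[:,2]<zh)]
Q=P3(350,392,150,235,.02);print(len(Q),Q.min(0),Q.max(0));r=cv2.minAreaRect(Q[:,:2].astype(np.float32));print('bar',r)
T=Q[Q[:,2]>.034];c=T.mean(0);w=np.linalg.svd(T[:,:2]-c[:2])[2][0];print(c,'yaw',np.arctan(w[1]/w[0]))
for n,(u,v,s) in dict(jar=(322,263,16),pen=(372,285,25),dab=(327,122,15),loupe=(366,124,12),tube=(283,124,24)).items():
    p=P3(u-s,u+s,v-s,v+s,.005 if n=='pen' else .012);print(n,len(p),p.min(0).round(3),p.max(0).round(3))
# vee yaw by blue/grey edges (crest inner edges), outer edges
f=im.astype(float);s=f[...,2]-f[...,0]  # blue minus red
def cross(row,a,b):
    t=s[row,a:b];m=(t.max()+t.min())/2;i=np.where((t[:-1]-m)*(t[1:]-m)<0)[0][0];return a+i+(t[i]-m)/(t[i]-t[i+1])
for a,b,h in((240,252,.001),(262,275,.013),(277,290,.013),(300,314,.001)):
    uv=np.array([[cross(r,a,b),r] for r in range(170,206,3)]);w=onz('top',uv,h);k=np.polyfit(w[:,0],w[:,1],1);print('edge y@.62',np.polyval(k,.62).round(4),'yaw',k[0].round(4))
for cset in ((250,264),(287,303)):
    e=[]
    for u in range(*cset,3):
        t=s[200:216,u];m=(t.max()+t.min())/2;i=np.where((t[:-1]-m)*(t[1:]-m)<0)[0][0];e.append([u,200+i+(t[i]-m)/(t[i]-t[i+1])])
    print('near edge',onz('top',e,.006).mean(0))
```

```text
809 [ 0.51688932 -0.13867709  0.02041549] [ 0.65547651 -0.09310635  0.04689176]
bar ((0.5857765078544617, -0.11609119176864624), (0.04177330434322357, 0.1393396109342575), 87.68521118164062)
[ 0.58557849 -0.11521013  0.03904622] yaw -0.02581601591058453
jar 380 [ 0.365 -0.022  0.017] [0.415 0.036 0.082]
pen 190 [ 0.279 -0.19   0.005] [ 0.408 -0.072  0.016]
dab 475 [ 0.746 -0.036  0.012] [0.813 0.029 0.088]
loupe 136 [ 0.757 -0.126  0.012] [ 0.81  -0.076  0.045]
tube 404 [0.757 0.056 0.012] [0.806 0.16  0.036]
edge y@.62 0.2127 yaw -0.0725
edge y@.62 0.1518 yaw 0.0146
edge y@.62 0.1165 yaw 0.0036
edge y@.62 0.0489 yaw 0.011
near edge [0.54285175 0.18685199 0.006     ]
near edge [0.54348186 0.08248916 0.006     ]
```

Bar centre is (0.586, -0.1155), yaw ≈ -0.027. The vee origin is ≈ (0.618, 0.134), yaw ≈ 0.01. I'll push in +y with the open fingers spread along the bar, and start by moving over and turning the tool.

```bash
python3 -m creep '[[1,0,-50,10,0,0,-0.17],[1,0,-55,10,0,0,-0.17],[1,10,-55,0,0,0,-0.17],[1,30,-50,0,0,0,-0.17],[1,40,-45,0,0,0,-0.17]]'
```

```text
t: 0.72
eef_pos: [0.2442, 0.3979, 0.2512]
tool_rot: [-0.0, 0.522, 0.853, -0.0]
contact_force: [1.3, 1.4, 0.8]
gripper_width: 0.999
grasp_force: 0.0
```

```bash
python3 -m creep '[[1,45,-40,0,0,0,-0.1],[1,45,-40,0,0,0,-0.1],[1,40,-45,0,0,0,-0.1],[1,40,-45,0,0,0,-0.1],[1,35,-50,0,0,0,-0.088]]'; python3 -m creep '[[1,30,-55,0,0,0,0],[1,30,-55,0,0,0,0],[1,30,-55,0,0,0,0],[1,20,-55,0,0,0,0],[1,15,-55,0,0,0,0]]'
```

```text
t: 1.35
eef_pos: [0.4503, 0.1783, 0.2513]
tool_rot: [0.0, 0.713, 0.702, 0.0]
contact_force: [0.4, 0.7, 0.0]
gripper_width: 1.0
grasp_force: 0.0
t: 1.98
eef_pos: [0.5745, -0.0965, 0.2509]
tool_rot: [-0.0, 0.712, 0.703, -0.0]
contact_force: [0.6, 1.6, 0.5]
gripper_width: 1.001
grasp_force: 0.0
```

```bash
python3 -m creep '[[1,10,-55,-30,0,0,0],[1,2,-23,-60,0,0,0],[1,0,0,-40,0,0,0],[1,0,0,0,0,0,0]]'
python3 - <<'E'
from h import *
o,im,d=snap('wrist','w1');print(o['eef_pos'],o['tool_rot'],o['contact_force'])
E
```

```text
t: 2.48
eef_pos: [0.5832, -0.1708, 0.1203]
tool_rot: [-0.003, 0.712, 0.702, -0.002]
contact_force: [-0.4, 1.3, 0.6]
gripper_width: 0.997
grasp_force: 0.0
[ 0.58324222 -0.17081321  0.12031116] [-0.00286616  0.71186299  0.70230929 -0.00213015] [-0.38353471  1.30458101  0.58568135]
```

View pics/w1.png

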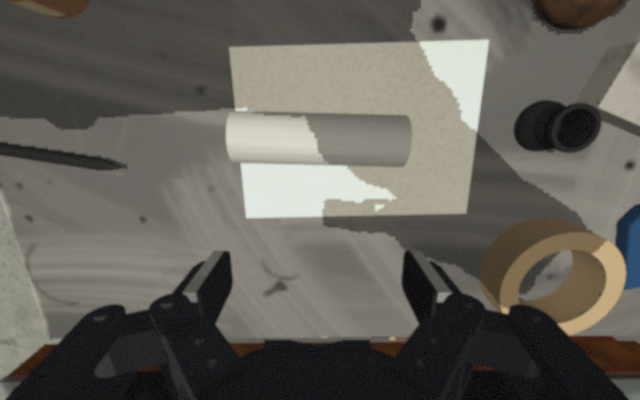

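The wrist view shows the bar at (320,138), parallel to the finger line and centred between the fingers. The tape roll at (555,275) is clear. Descending behind the bar.

```bash
python3 -m creep '[[1,3,0,-50,0,0,0],[1,0,0,-45,0,0,0],[1,0,0,-20,0,0,0],[1,0,0,0,0,0,0]]'; python3 -m creep '[[1,0,10,0,0,0,0],[1,0,10,0,0,0,0],[1,0,10,0,0,0,0],[1,0,10,0,0,0,0],[1,0,0,0,0,0,0]]'
python3 - <<'E'
from h import *
o,im,d=snap('wrist','w2');print(o['eef_pos'],o['tool_rot'],o['contact_force'])
E
```

```text
t: 3.02
eef_pos: [0.5893, -0.1712, 0.009]
tool_rot: [0.0, 0.711, 0.703, 0.0]
contact_force: [-0.2, 0.0, 1.2]
gripper_width: 1.003
grasp_force: 0.0
t: 3.65
eef_pos: [0.5887, -0.1293, 0.0082]
tool_rot: [-0.001, 0.711, 0.703, 0.0]
contact_force: [-0.2, -0.6, 0.3]
gripper_width: 1.002
grasp_force: 0.0
[ 0.5887161  -0.1293245   0.00819256] [-7.43866334e-04  7.10849053e-01  7.03344182e-01  1.80988413e-04] [-0.23483028 -0.61365963  0.29138163]
```

View pics/w2.png

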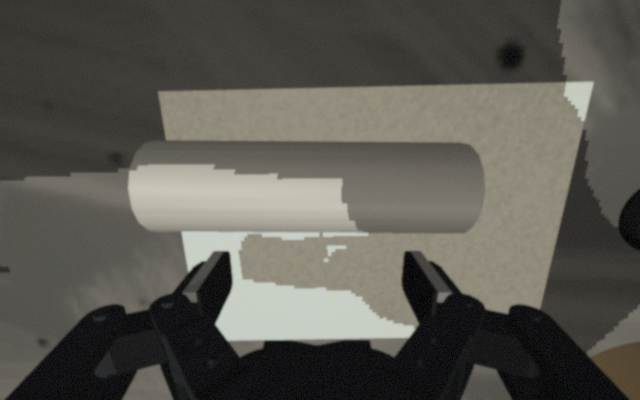

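The bar sits at rows 140-232 in the wrist view, slightly ahead of the fingertips and still parallel. I'll add a depth-based bar locator.

```bash
cat >> h.py <<'E'
def bar():
    o=get_obs();im,d=read_camera('wrist')
    v,u=np.mgrid[0:238:2,0:640:2];q=np.c_[u.ravel(),v.ravel()];dd=d[q[:,1],q[:,0]];k=dd>0
    P=pts('wrist',q[k],dd[k],o);e=o['eef_pos']
    P=P[(abs(P[:,0]-.6)<.12)&(P[:,1]<min(.17,e[1]+.16))&(P[:,1]>e[1]-.02)&(P[:,2]<.075)]
    h=np.percentile(P[:,2],98);T=P[P[:,2]>max(h-.006,.03)]
    if len(T)<20: print('no bar');return
    k=np.polyfit(T[:,0],T[:,1],1);x=(T[:,0].min()+T[:,0].max())/2
    print('t',round(o['t'],2),'tcp',o['eef_pos'].round(4),'F',np.round(o['contact_force'],1),'| bar x',T[:,0].min().round(4),T[:,0].max().round(4),'y',np.polyval(k,x).round(4),'yaw',k[0].round(3),'top',h.round(4),'n',len(T))
E
python3 -c 'from h import *;bar()'
```

```text
t 3.7 tcp [ 0.5886 -0.1303  0.0082] F [-0.4 -0.1  0.7] | bar x 0.5146 0.6547 y -0.0851 yaw -0.017 top 0.0423 n 6062
```

```bash
python3 -m creep '[[1,0,10,-6,0,0,0],[1,0,8,0,0,0,0],[1,0,8,0,0,0,0],[1,0,8,0,0,0,0],[1,0,8,0,0,0,0]]'; python3 -c 'from h import *;bar()'; python3 -m creep '[[1,0,8,0,0,0,0],[1,0,8,0,0,0,0],[1,0,8,0,0,0,0],[1,0,8,0,0,0,0],[1,0,0,0,0,0,0]]'; python3 -c 'from h import *;bar()'
```

```text
t: 4.38
eef_pos: [0.5889, -0.0888, 0.0025]
tool_rot: [0.0, 0.712, 0.703, 0.0]
contact_force: [-0.4, -0.7, 0.7]
gripper_width: 0.999
grasp_force: 0.1
t 4.38 tcp [ 0.5889 -0.0888  0.0025] F [-0.4 -0.7  0.7] | bar x 0.5143 0.6548 y -0.0528 yaw -0.012 top 0.0423 n 4522
t: 5.05
eef_pos: [0.5889, -0.0562, 0.0023]
tool_rot: [-0.0, 0.711, 0.703, 0.0]
contact_force: [-0.6, -0.4, -0.2]
gripper_width: 0.999
grasp_force: 0.0
t 5.05 tcp [ 0.5889 -0.0562  0.0023] F [-0.6 -0.4 -0.2] | bar x 0.5156 0.6557 y -0.0167 yaw -0.012 top 0.0423 n 6126
```

```bash
python3 -m creep '[[1,0,8,0,0,0,0.004],[1,0,8,0,0,0,0.004],[1,0,8,0,0,0,0.004],[1,0,8,0,0,0,0.004],[1,0,8,0,0,0,0.004]]'; python3 -c 'from h import *;bar()'; python3 -m creep '[[1,0,8,1,0,0,0],[1,0,8,1,0,0,0],[1,0,8,1,0,0,0],[1,0,8,1,0,0,0],[1,0,5,0,0,0,0]]'; python3 -c 'from h import *;bar()'
```

```text
t: 5.72
eef_pos: [0.5888, -0.0166, 0.0024]
tool_rot: [-0.0, 0.704, 0.71, 0.0]
contact_force: [-0.4, -0.1, -0.4]
gripper_width: 0.997
grasp_force: 0.1
t 5.72 tcp [ 0.5888 -0.0166  0.0024] F [-0.4 -0.1 -0.4] | bar x 0.5157 0.6555 y 0.0197 yaw 0.001 top 0.0423 n 4656
t: 6.4
eef_pos: [0.5896, 0.0179, 0.0072]
tool_rot: [0.002, 0.705, 0.709, -0.0]
contact_force: [0.4, -6.0, 4.4]
gripper_width: 1.003
grasp_force: 2.9
t 6.4 tcp [0.5896 0.0179 0.0072] F [ 0.4 -6.   4.4] | bar x 0.5158 0.6909 y 0.0625 yaw 0.278 top 0.0445 n 4958
```

```bash
sed -i 's/(abs(P\[:,0\]-.6)<.12)/(P[:,0]>.48)\&(P[:,0]<.674)/' h.py; python3 -m creep '[[1,0,6,2,0,0,0],[1,0,6,2,0,0,0],[1,0,6,1,0,0,0],[1,0,6,1,0,0,0]]'; python3 -c 'from h import *;bar()'
```

```text
t: 6.95
eef_pos: [0.5902, 0.0357, 0.0148]
tool_rot: [0.004, 0.707, 0.707, -0.001]
contact_force: [-2.3, -18.5, 18.2]
gripper_width: 0.999
grasp_force: 10.8
t 6.95 tcp [0.5902 0.0357 0.0148] F [ -2.3 -18.5  18.2] | bar x 0.5164 0.6557 y 0.0696 yaw -0.002 top 0.0473 n 4278
```

The tips have ended up at or above the bar's axis and press downwards, so I'll back off a little, go lower and push again.

```bash
python3 -m creep '[[1,0,-12,0,0,0,0],[1,0,0,-12,0,0,0],[1,0,5,0,0,0,0],[1,0,6,0,0,0,0],[1,0,6,1,0,0,0]]'; python3 -c 'from h import *;bar()'
```

```text
t: 7.62
eef_pos: [0.589, 0.0477, 0.0013]
tool_rot: [0.001, 0.705, 0.709, -0.0]
contact_force: [0.5, -4.1, 3.4]
gripper_width: 0.999
grasp_force: 2.5
t 7.62 tcp [0.589  0.0477 0.0013] F [ 0.5 -4.1  3.4] | bar x 0.5162 0.656 y 0.0856 yaw 0.003 top 0.0498 n 4301
```

```bash
python3 -m creep '[[1,0,6,2,0,0,0],[1,0,6,1,0,0,0],[1,0,6,2,0,0,0],[1,0,4,1,0,0,0]]'; python3 -c 'from h import *;bar()'
```

```text
t: 8.18
eef_pos: [0.5887, 0.0708, 0.0075]
tool_rot: [0.0, 0.705, 0.71, -0.0]
contact_force: [-0.6, -6.0, 2.5]
gripper_width: 1.005
grasp_force: 2.4
t 8.18 tcp [0.5887 0.0708 0.0075] F [-0.6 -6.   2.5] | bar x 0.516 0.6561 y 0.1082 yaw 0.005 top 0.0546 n 4326
```

Near the crest now, so the last pushes are slow.

```bash
python3 -m creep '[[1,0,4,1,0,0,0],[1,0,4,1,0,0,0],[1,0,3,0,0,0,0],[1,0,0,0,0,0,0]]'; python3 -c 'from h import *;bar()'
```

```text
t: 8.72
eef_pos: [0.5885, 0.083, 0.0091]
tool_rot: [-0.001, 0.704, 0.71, 0.0]
contact_force: [0.2, -1.1, -0.1]
gripper_width: 0.997
grasp_force: 0.0
t 8.72 tcp [0.5885 0.083  0.0091] F [ 0.2 -1.1 -0.1] | bar x 0.5156 0.6563 y 0.1335 yaw 0.008 top 0.0502 n 6927
```

The bar has dropped into the vee. Next I retreat, shut the fingers and go behind the bar's near end.

```bash
python3 -m creep '[[1,0,-15,0,0,0,0],[1,0,0,50,0,0,0],[-1,-20,20,50,0,0,0],[-1,-40,30,0,0,0,0],[-1,-50,14,0,0,0,0]]'; python3 -m creep '[[-1,-20,3,0,0,0,0],[-1,0,0,0,0,0,0]]'
python3 - <<'E'
from h import *
bar()
o,im,d=snap('top','top2')
v,u=np.mgrid[150:225,262:294];q=np.c_[u.ravel(),v.ravel()];dd=d[q[:,1],q[:,0]];P=pts('top',q,dd)[dd>0];P=P[(P[:,2]>.04)&(P[:,2]<.06)&(P[:,0]<.68)];print(P.min(0),P.max(0),P.mean(0))
E
```

```text
t: 9.4
eef_pos: [0.4788, 0.1311, 0.1101]
tool_rot: [0.0, 0.705, 0.71, 0.001]
contact_force: [0.3, 0.9, 0.5]
gripper_width: 0.376
grasp_force: 0.0
t: 9.65
eef_pos: [0.4574, 0.133, 0.1094]
tool_rot: [-0.001, 0.705, 0.71, -0.0]
contact_force: [0.5, 0.6, 0.7]
gripper_width: 0.0
grasp_force: 0.0
t 9.65 tcp [0.4574 0.133  0.1094] F [0.5 0.6 0.7] | bar x 0.5153 0.6557 y 0.1317 yaw 0.01 top 0.0487 n 1603
[0.51712366 0.11391526 0.04002647] [0.65705184 0.15142732 0.05257508] [0.58834915 0.13293208 0.04535652]
```

View pics/top2.png

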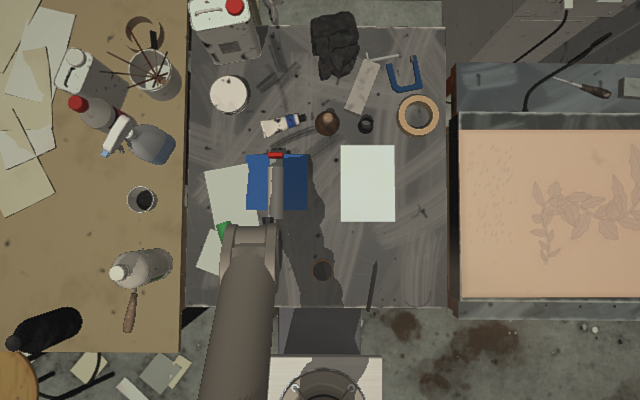

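The top view shows the bar lying in the vee at (276,187) with a gap to the red stop at (276,154). Lowering the shut fingers behind its near end and pushing +x about 27 mm.

```bash
python3 -m creep '[[-1,0,0,-50,0,0,0],[-1,0,0,-39,0,0,0],[-1,15,0,0,0,0,0],[-1,15,0,0,0,0,0],[-1,8,0,0,0,0,0]]';  python3 -m creep '[[-1,6,0,0,0,0,0],[-1,5,0,0,0,0,0],[-1,5,0,0,0,0,0],[-1,5,0,0,0,0,0]]'; python3 -c 'from h import *;bar()'
```

```text
t: 10.38
eef_pos: [0.5002, 0.1336, 0.0221]
tool_rot: [0.001, 0.705, 0.709, 0.002]
contact_force: [0.3, -0.2, -0.1]
gripper_width: -0.003
grasp_force: 0.0
t: 10.88
eef_pos: [0.5161, 0.1339, 0.0205]
tool_rot: [-0.001, 0.704, 0.71, -0.001]
contact_force: [-5.8, -0.2, 3.7]
gripper_width: -0.004
grasp_force: 2.7
t 10.88 tcp [0.5161 0.1339 0.0205] F [-5.8 -0.2  3.7] | bar x 0.5291 0.6685 y 0.1501 yaw 0.01 top 0.0332 n 415
```

```bash
python3 -m creep '[[-1,4,0,0,0,0,0],[-1,4,0,0,0,0,0],[-1,3,0,0,0,0,0],[-1,0,0,0,0,0,0]]'; python3 -m creep '[[-1,2,0,0,0,0,0],[-1,2,0,0,0,0,0],[-1,0,0,0,0,0,0]]'
```

```text
t: 11.42
eef_pos: [0.5284, 0.1338, 0.0204]
tool_rot: [-0.0, 0.705, 0.71, -0.0]
contact_force: [-4.6, 0.1, 1.8]
gripper_width: -0.002
grasp_force: 2.4
t: 11.8
eef_pos: [0.5284, 0.1337, 0.0196]
tool_rot: [-0.003, 0.704, 0.71, -0.003]
contact_force: [-14.0, 0.9, 9.4]
gripper_width: 0.001
grasp_force: 7.3
```

It stalls at 0.5284 with the force rising, so the bar is against the stop. Backing off and checking.

```bash
python3 -m creep '[[-1,-10,0,0,0,0,0],[-1,-30,0,0,0,0,0],[-1,-20,0,30,0,0,0],[-1,0,0,60,0,0,0],[-1,0,0,40,0,0,0]]'
python3 - <<'E'
from h import *
bar()
o,im,d=snap('top','top3')
v,u=np.mgrid[150:225,262:294];q=np.c_[u.ravel(),v.ravel()];dd=d[q[:,1],q[:,0]];P=pts('top',q,dd)[dd>0];P=P[(P[:,2]>.035)&(P[:,2]<.051)&(P[:,0]<.68)];print(P.min(0),P.max(0),P.mean(0))
cv2.imwrite('pics/crop3.png',cv2.cvtColor(cv2.resize(im[145:225,240:320],None,fx=6,fy=6,interpolation=cv2.INTER_CUBIC),cv2.COLOR_RGB2BGR))
E
```

```text
t: 12.42
eef_pos: [0.4745, 0.1336, 0.1529]
tool_rot: [0.001, 0.705, 0.709, 0.002]
contact_force: [0.9, 0.5, -0.3]
gripper_width: -0.0
grasp_force: 0.0
t 12.43 tcp [0.4745 0.1336 0.1529] F [ 0.9  0.5 -0.3] | bar x 0.5414 0.6739 y 0.1314 yaw 0.008 top 0.0488 n 1094
[0.54313954 0.11421243 0.03501513] [0.67931295 0.15345277 0.0509652 ] [0.61063829 0.13336481 0.04401212]
```

View pics/crop3.png

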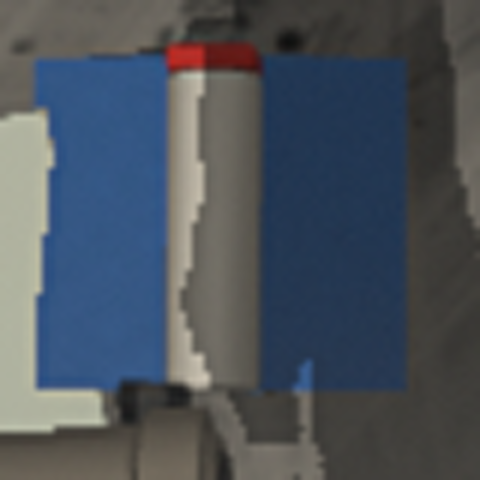

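The crop shows the bar lying in the vee from (213,385) up to the red stop at (213,70), with no gap. The near end measures 0.542-0.543, as expected.

```bash
python3 -c 'from station import *;print(hand_in())'
```

```text
the job is handed in; nothing more can be done
None
```

I rolled the bar up the ramp into the vee and slid it against the red stop, then handed the job in at about 12.5 s; the last image shows no gap, but hand-in returned no verdict.

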